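# Move the oil pourer to the fresh bottle and snap its cap on

## Robot

A 6-joint arm with a two-finger parallel gripper is mounted at the origin on the work surface. World frame = base frame: x ahead of the robot, y to its left, z up, the work surface at z = 0. Lengths are in m, angles in rad, forces in N, time in s.
With the tool pointing down it reaches from about 0.35 to 0.85 m from the base axis. Payload 8.1 kg.
Tool frame: the origin (TCP) lies at the very end of the fingers, on their centre line; the grasp point (between the pads) lies 19 mm behind it (grip_depth is the z of the grasp point in the tool frame, in m); z points along the fingers, y is the line along which they close (so a half turn about z gives the same grasp; the last joint's range is limited). The gripper opens to 85 mm and grips with 20 to 120 N. Pads are 22 mm wide; open, the fingers measure 114 mm over their backs; the gripper's body (76 mm by 85 mm) begins 54 mm behind the grasp point. The pads swing forward as they close: fully open they stand 13 mm farther back than shut.
Start: joints at [-1.422, 0.13, 1.488, -0, 1.523, -0.085], TCP at [0.139, -0.584, 0.201] pointing down, gripper open.
Joint ranges: [-2.96, 2.96], [-0.89, 2.26], [0.02, 2.5], [-1.34, 4.48], [0, 2.73], [-2.66, 2.66]. Speed limits (rad/s): [2.39, 2.39, 2.79, 3.14, 3.14, 3.14].

## Interface

Orientations are given as a rotation vector (axis times angle).
In Python, from station import * gives the robot as it stands. Calls block until the motion is done:
- move_to(position, orientation): joint-space move of the TCP to a pose.
- movel(position, vel=0.15, frame=None, f_stop=None): straight line of the TCP; frame=None keeps the orientation; vel is the mean speed in m/s. With f_stop (N) it stops when the force on the tool has changed by that much, and returns True; else False.
- move_j(angles): joint-space move.
- set_gripper(opening): finger opening in m; the grip force is fixed at half the most; returns when the fingers have stopped.
- sleep(seconds).
- inverse_kinematics(position, orientation): joint angles nearest the present ones, or None.
- state(): the state.
- grab_frame(name): name is "scene" or "top" or "wrist"; returns (picture, depth): 400x640x3 uint8, red, green, blue; 400x640 float32, m along the optical axis (not along the pixel's ray), 0 where there is no reading.
- calibration(name): a dict with "vfov" (degrees; the focal length in pixels is half the picture's height over the tangent of half this angle, whatever the lens; pixels are square), "cx", "cy" (the principal point, pixels), "xyz" and "rotation" of the camera in the world. Camera axes: x right, y up, looking along -z (the intrinsics and any distortion apply to the point x, -y, -z); pixel columns grow to the right and rows downward; lengths in m; the calibration is good to about 2 mm. The wrist camera is an equidistant fisheye: a pixel r from the principal point sees the ray r / f radians off the axis. A picture is of the moment at which its call begins: read the wrist's pose just before it. calibration takes no time and is no camera call; for the wrist camera it gives the pose at the moment of the call.
A pose or a line that the arm cannot do raises PlanningError and nothing moves.
- hand_in(): hands the job in; it is judged then, once.
The state is a dict: "t": time; "q": joint angles; "qd": joint speeds; "effort": joint torques, N m; "position": TCP position; "orientation": TCP orientation; "force": force on the tool from outside, world axes, zero at the start; "moment": the same for the moment, N m; "width": finger opening in m; "gripper_force": force on a finger pad.
Only numpy, scipy, OpenCV 4.12 (cv2) and the standard library are available. Lean on these libraries where they do the work, as an engineer would, in place of code of your own. Each camera call takes 0.05 s, during which the arm holds its last target. There are 200 camera calls.

## Task

The oil bottle that carries the steel pourer has run empty: move the pourer to the open bottle, pushing its thin tube and stopper down into the neck until the collar sits on the rim. Then press the loose black snap cap down onto the pourer's spout until it clicks over the bead and sits fully home, and keep pressing firmly, with about 10 N: finish while still holding the cap pressed down with the gripper. Both bottles stay upright, and the corked bottle, the tin and the spice jar are left where they stand.

Things in the scene. Friction and masses are not known exactly. Their poses are not given: they have to be found in the camera images.
- pourer: Steel pourer, 120 g, round. Origin on its axis at the underside of its collar, z up to the spout. Collar 38 mm across, z 0 to 4 mm; knurled body 32 mm across, z 4 to 28 mm (grip it here). Black rubber stopper below: 18 mm across, tapering to 11 mm at z = -24 mm, with soft lobes 22 mm across at z = -15 mm that hold it lightly below a bottle's lip: 2 to 5 N to pull it out or push it in.
- pourer_seat (a point): Centre of the flat top of the pourer's body, on its axis, 28 mm above its origin. The cap is home when its origin is here, its rim standing on this flat top.
- pourer_bead (a point): Centre of the spout's round snap bead, a ball 16 mm across, on the axis 40 mm above the pourer's origin. Below it a neck 10 mm across; above it the nozzle, 8 mm across, ending 52 mm above the pourer's origin.
- pourer_tube_end (a point): Lower round end of the pourer's thin straight steel tube, 6 mm across, on the axis 75 mm below the pourer's origin.
- cap: Loose snap cap, black plastic, 30 g, round: 32 mm across, 36 mm high, open below (bore 26 mm across, 27 mm deep), closed on top. It stands mouth down on the work surface. Origin at the centre of its lower rim, z up.
- cap_clips (a point): Centre of the four sprung clips inside the cap, 4 mm above its lower rim. They touch the bead with the rim about 14 mm above the seat; pushing on takes 6 to 11 N until the rim is about 8 mm above the seat; then the push falls to nothing in a click, and the rim must still be pressed down onto the seat, where it stands solid.
- empty_bottle: The bottle in which the pourer stands at the start, its collar on the rim: green glass, plain paper label, round, 64 mm across, 150 mm high, about 0.55 kg, loose. Origin at the centre of its underside, z up.
- full_bottle: The open bottle without a stopper, to which the pourer goes: same shape as the empty bottle, about 0.75 kg, loose. Origin at the centre of its underside, z up. The neck narrows from the shoulder (about 100 to 116 mm up) to 28 mm across, with a lip 31 mm across.
- full_bottle_mouth (a point): Centre of the open bottle's mouth, at the height of its rim, 150 mm above its underside. The bore is 20 mm across in the 12 mm deep lip and 23 mm below it. When the pourer is seated, its origin is here.
- closed_bottle: Bystander: a third bottle of the same shape, closed with a wooden-topped cork that stands 16 mm above the rim (166 mm high in all). Origin at the centre of its underside.
- tin: Bystander: flat tin, 85 mm across, 38 mm high, 0.21 kg, loose. Origin at the centre of its underside.
- spice_jar: Bystander: spice jar, 48 mm across, 100 mm high, 0.16 kg, loose. Origin at the centre of its underside.

How it is judged:
On the way, in this order (a step that is already met when the one before it is completed fails the run):
1. the pourer sits in the open bottle's neck with its collar on the rim (distance between pourer and full_bottle_mouth below 0.004 m and angle between the z axis of pourer and the z axis of full_bottle, either way round below 0.08 rad), for 0.2 s.
2. the cap has clicked over the bead and sits home on the pourer (distance between cap and pourer_seat below 0.0035 m and angle between the z axis of cap and the z axis of pourer, either way round below 0.1 rad and distance between pourer and full_bottle_mouth below 0.004 m), for 0.2 s.
At the end, for the whole second after the job is handed in: Pourer within 4 mm of the open bottle's mouth centre, in line with it to 0.08 rad; cap within 3.5 mm of the pourer's seat, in line to 0.1 rad; the fingers on the cap with over 4 N and the cap pressed on the pourer with over 4 N; both bottles upright (0.1 rad) on the surface (all of step 2 and angle between the z axis of pourer and the z axis of full_bottle, either way round below 0.08 rad and contact force between cap and pourer above 4 N and contact force between the fingers and cap above 4 N and angle between each of full_bottle, empty_bottle's own z axis and vertical below 0.1 rad and height (world z) of each of full_bottle, empty_bottle below 0.005 m); the arm keeps its last pose, push and grip.
It fails at once if the corked bottle, the tin or the spice jar is shoved more than 30 mm or knocked over (distance of any of closed_bottle, tin, spice_jar from where it was at the start of the episode above 0.03 m or angle between any of closed_bottle, tin, spice_jar's own z axis and vertical above 0.5 rad).
It fails at once if one of the two working bottles is knocked over (angle between any of full_bottle, empty_bottle's own z axis and vertical above 0.5 rad).
It also fails if it takes over 72 s, if anything falls off the work surface, if the arm or the gripper's body presses on something with over 40 N, if the wrist force passes 120 N, or if a joint passes its speed limit or range.

## Working session

There is one attempt and no reset: what is moved stays moved. The work goes in short steps, each a Python script; the robot and the scene stay as the last script left them, time stands still between calls to the robot, and variables do not carry over. Pictures are saved under pics/ and viewed, at most 11 in all, crops included, and the job is handed in when it is done.

```bash
ls; mkdir -p pics
python3 - <<'E'
from station import *
import cv2,numpy as np
for n in ("scene","top"):
    p,d=grab_frame(n); np.savez(f"{n}0.npz",p=p,d=d); cv2.imwrite(f"pics/{n}0.png",p[...,::-1]); print(n,calibration(n),(d>0).mean())
print(state())
E
```

```text
pics
scene {'vfov': 48.79629297193726, 'cx': 318.37143180890894, 'cy': 195.22659647133676, 'xyz': array([ 1.14656698, -0.52850311,  0.87058505]), 'rotation': array([0.7929914 , 0.32586535, 0.7280203 ])} 0.99629296875
top {'vfov': 44.102631825021525, 'cx': 325.2205653181814, 'cy': 196.05416977181426, 'xyz': array([0.46588382, 0.05208121, 1.32330178]), 'rotation': array([ 0.0810086 , -0.07497516, -1.55938154])} 0.9959453125
{'t': 0.1, 'q': array([-1.42238775e+00,  1.31115612e-01,  1.48917646e+00, -4.33020688e-06,
        1.52298611e+00, -8.53998343e-02]), 'qd': array([-3.04381406e-04, -1.13110935e-03, -2.24601966e-03, -4.61649803e-04,
        1.51549269e-03,  8.53437685e-05]), 'effort': array([ 1.84894001e-03, -5.70951998e+01, -5.01942766e+01, -2.58160043e-05,
        8.12412385e-03,  1.15871174e-05]), 'position': array([ 0.13894983, -0.58312994,  0.20052813]), 'orientation': array([-3.11847656e+00, -3.66233270e-01,  9.01400427e-05]), 'force': array([ 0.84799232,  0.49148527, -0.41769569]), 'moment': array([ 0.03986491, -0.01958255,  0.00386743]), 'gripper_force': 0.0, 'width': 0.08514795396333437}
```

View pics/scene0.png

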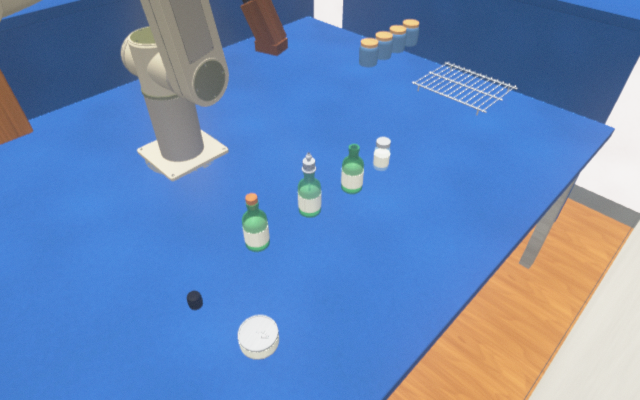

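View pics/top0.png

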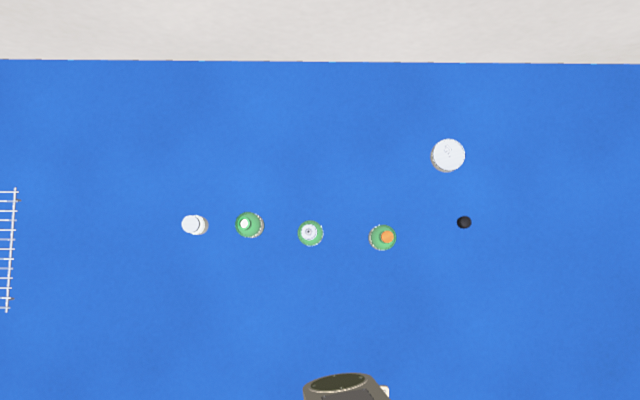

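The scene view shows, at (col,row): the corked bottle (255,225), the pourer bottle (309,185) with the pourer at (309,165), the open bottle (353,172), the jar (382,153), the cap (194,300) and the tin (258,337). In the top view they are the jar (195,225), open mouth (245,224), pourer (310,232), cork (386,237), cap (464,222) and tin (448,155).

```bash
cat > h.py <<'E'
from station import *
import cv2,numpy as np
from scipy.spatial.transform import Rotation as R
def rays(cal,uv,fish=False):
    uv=np.atleast_2d(uv).astype(float); f=200/np.tan(np.radians(cal["vfov"]/2))
    a=(uv-[cal["cx"],cal["cy"]])/f
    if fish:
        th=np.linalg.norm(a,axis=1,keepdims=True); s=np.where(th>1e-9,np.sin(th)/np.maximum(th,1e-9),1)
        v=np.c_[a[:,:1]*s,-a[:,1:]*s,-np.cos(th)]
    else: v=np.c_[a[:,0],-a[:,1],-np.ones(len(a))]
    return R.from_rotvec(cal["rotation"]).apply(v)
def on_plane(cal,uv,z,fish=False):
    v=rays(cal,uv,fish); o=cal["xyz"]; return (o+v*((z-o[2])/v[:,2:]))[:,:2]
def blobs(m,amin=20):
    n,l,s,c=cv2.connectedComponentsWithStats(m.astype(np.uint8))
    return [(c[i].round(1),s[i].tolist(),l==i) for i in range(1,n) if s[i,4]>=amin]
def down(yaw): # tool down; tool y axis points along angle yaw in world
    y=np.array([np.cos(yaw),np.sin(yaw),0]); z=np.array([0,0,-1.]); x=np.cross(y,z)
    return R.from_matrix(np.c_[x,y,z]).as_rotvec()
E
python3 - <<'E'
from h import *
d=np.load("top0.npz"); p=d["p"]; dep=d["d"]; cal=calibration("top")
hsv=cv2.cvtColor(p,cv2.COLOR_RGB2HSV)
reg=np.zeros(p.shape[:2],bool); reg[100:300,150:520]=True
m=reg&~((hsv[...,0]>98)&(hsv[...,0]<125)&(hsv[...,1]>90)&(hsv[...,2]>60))
for c,s,l in blobs(m): print("obj",c,s,on_plane(cal,[c],0.10),dep[int(c[1]),int(c[0])])
for nm,z,mm in (("cap",.036,m&(hsv[...,2]<60)),("tin",.038,m&(hsv[...,1]<60)),("mouth/pourer/white",.15,m&(hsv[...,1]<60)),("cork",.166,m&(hsv[...,0]<20)&(hsv[...,1]>100))):
    for c,s,l in blobs(mm): print(nm,c,s,on_plane(cal,[c],z))
# wrist cam offset
s=state(); w=calibration("wrist"); print(w); T=R.from_rotvec(s["orientation"])
print(T.inv().apply(w["xyz"]-s["position"]), (T.inv()*R.from_rotvec(w["rotation"])).as_matrix().round(3))
sc=np.load("scene0.npz"); crop=sc["p"][130:260,230:410]
a=cv2.resize(crop[...,::-1],None,fx=3,fy=3,interpolation=cv2.INTER_CUBIC); cv2.imwrite("pics/a.png",a)
E
```

```text
obj [447.3 155.1] [430, 139, 35, 33, 906] [[ 0.69417095 -0.24777196]] 1.3048627
obj [249.  224.6] [235, 212, 29, 26, 594] [[0.51500143 0.24547405]] 1.1718786
obj [194.4 224.3] [181, 215, 28, 20, 441] [[0.51438516 0.38085468]] 1.2223269
obj [463.7 222. ] [457, 217, 14, 11, 118] [[ 0.52676529 -0.28591228]] 1.2868415
obj [310.  232.8] [298, 220, 26, 26, 517] [[0.49626725 0.09410508]] 1.1227834
obj [381.9 237.2] [368, 225, 28, 25, 565] [[ 0.4872252  -0.08352974]] 1.1536477
cap [461.4 221.2] [457, 217, 13, 11, 46] [[ 0.53197401 -0.29764742]]
tin [447.3 155.1] [431, 139, 34, 33, 893] [[ 0.70574112 -0.26296927]]
tin [194.5 224.4] [182, 215, 26, 20, 419] [[0.51658587 0.39724767]]
tin [258.7 227.1] [250, 214, 14, 24, 98] [[0.51124832 0.22986855]]
tin [463.7 221.8] [458, 217, 12, 11, 104] [[ 0.53037092 -0.30305181]]
tin [243.6 223. ] [240, 219, 8, 9, 59] [[0.52151088 0.2694468 ]]
tin [308.6 231.7] [301, 224, 16, 17, 217] [[0.50062071 0.09990968]]
tin [371.6 238.2] [369, 227, 9, 22, 57] [[ 0.48545177 -0.06370105]]
mouth/pourer/white [447.3 155.1] [431, 139, 34, 33, 893] [[ 0.68484018 -0.2355160
[... 175 characters left out ...]
pourer/white [463.7 221.8] [458, 217, 12, 11, 104] [[ 0.52475158 -0.27210585]]
mouth/pourer/white [243.6 223. ] [240, 219, 8, 9, 59] [[0.51666359 0.25050576]]
mouth/pourer/white [308.6 231.7] [301, 224, 16, 17, 217] [[0.49759377 0.09574195]]
mouth/pourer/white [371.6 238.2] [369, 227, 9, 22, 57] [[ 0.48374664 -0.05361189]]
cork [386.8 236.4] [381, 231, 13, 12, 118] [[ 0.48805196 -0.08765484]]
{'vfov': 65.70646984690485, 'cx': 316.6501474476518, 'cy': 200.24814384981977, 'xyz': array([ 0.2183232 , -0.56367025,  0.37348325]), 'rotation': array([-0.270776  ,  0.21670582, -1.32390567])}
[ 0.08174632 -0.00083117 -0.17294257] [[ 0.     0.949  0.316]
 [ 1.    -0.001  0.   ]
 [ 0.     0.316 -0.949]]
```

Run:
```python
from h import *
for y in (0,np.pi): print(inverse_kinematics([.4975,.095,.28],down(y)))
T=dict(cap=(.53,-.30,.18),pourer=(.4975,.095,.28),mouth=(.515,.2485,.25))
ims=[]
for n,t in T.items():
    move_to(t,down(0)); sleep(.15); c=calibration("wrist"); p,d=grab_frame("wrist")
    np.savez(f"w_{n}.npz",p=p,d=d,**c); ims.append(p[100:400,170:470,::-1]); s=state(); print(n,s["t"],s["position"],s["q"][5])
cv2.imwrite("pics/w.png",cv2.resize(np.hstack(ims),(800,267)))
```

```text
[ 8.74222788e-02 -1.43690177e-01  1.61942883e+00 -4.44089210e-16
  1.66585400e+00  8.74222788e-02]
None
cap 2.0583 [ 0.52954886 -0.3008741   0.18008465] -0.5991181827544773
pourer 3.775 [0.49765047 0.09414418 0.27956793] 0.0872082175260083
mouth 4.65 [0.51552652 0.24736864 0.2506088 ] 0.3596209410437328
```

View pics/w.png

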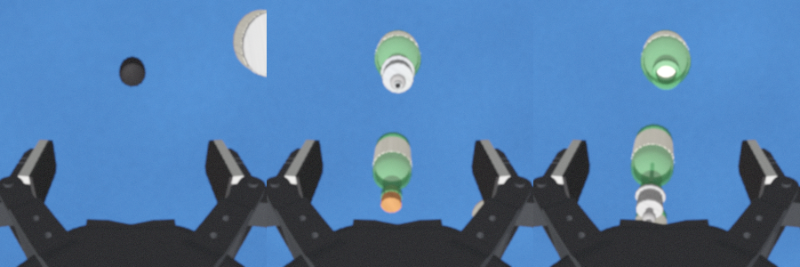

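The wrist views show the cap, the pourer and the open mouth, each clear just above centre. In the montage they are at (132,72), (398,80) and (666,72).

Run:
```python
from h import *
def ld(n):
    d=np.load(f"w_{n}.npz"); return d["p"],d["d"],{k:d[k] for k in("vfov","cx","cy","xyz","rotation")}
p,d,c=ld("cap"); h=cv2.cvtColor(p,cv2.COLOR_RGB2HSV)
m=(h[...,2]<90); m[250:]=0
for cc,s,l in blobs(m,100):
    vu=np.argwhere(l); P=on_plane(c,vu[:,::-1],.018,True); print("cap",cc,s,P.mean(0),np.ptp(P,axis=0))
p,d,c=ld("mouth"); h=cv2.cvtColor(p,cv2.COLOR_RGB2HSV)
m=(h[...,1]<40)&(h[...,2]>200); m[260:]=0
for cc,s,l in blobs(m,60):
    P=on_plane(c,np.argwhere(l)[:,::-1],.15,True); print("mouth",cc,s,P.mean(0),np.ptp(P,axis=0),(P.max(0)+P.min(0))/2,np.median(d[l]))
p2,d2,c2=ld("pourer")
a=cv2.resize(p2[120:240,260:380],(400,400),interpolation=cv2.INTER_CUBIC); b=cv2.resize(p[120:240,260:380],(400,400),interpolation=cv2.INTER_CUBIC)
cv2.imwrite("pics/b.png",np.hstack([a,b])[...,::-1])
```

```text
cap [318.3 180.1] [305, 165, 28, 31, 673] [ 0.53149887 -0.30667432] [0.03027092 0.0347179 ]
mouth [604.3 137.8] [549, 0, 91, 260, 18033] [0.89201409 0.31896104] [0.26906652 0.40807535] [0.94515007 0.33358888] 0.4804602
mouth [317.5  43.8] [296, 21, 43, 47, 1613] [0.5166343  0.38062069] [0.03621082 0.04211581] [0.51625209 0.38058324] 0.28744176
mouth [318.9 179.7] [308, 173, 22, 14, 224] [0.51785881 0.25832046] [0.01917167 0.01226152] [0.51750717 0.25849193] 0.36136806
mouth [ 61.7 249.7] [29, 238, 70, 22, 1203] [0.17434349 0.16942161] [0.14555563 0.03607695] [0.17251058 0.1659204 ] 0.4656593
```

View pics/b.png

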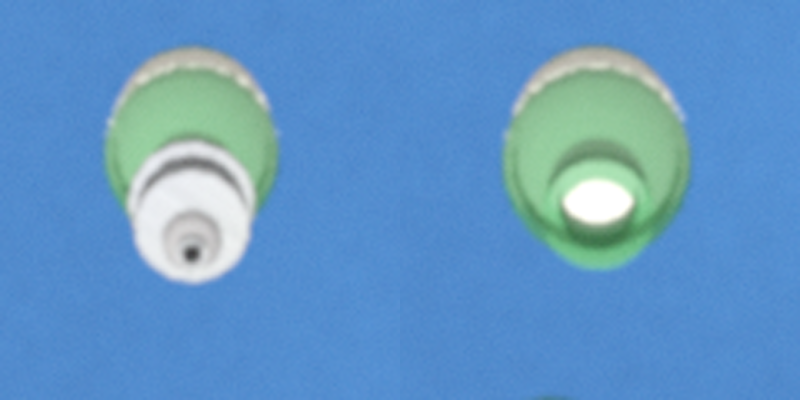

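The left crop shows the pourer's nozzle hole at crop (191,254), which is pixel (317.3,196.2). The right crop shows the mouth's lip ellipse centred at crop (599,212), which is pixel (319.7,183.6). I'll grasp the pourer first and lift it, then align the tube end to the mouth in one wrist image.

```bash
cat >> h.py <<'E'
def ld(n):
    d=np.load(f"w_{n}.npz"); return d["p"],d["d"],{k:d[k] for k in("vfov","cx","cy","xyz","rotation")}
E
python3 - <<'E'
from h import *
_,_,c=ld("pourer"); P=on_plane(c,[[317.3,196.2]],.202,True)[0]
_,_,c=ld("mouth"); M=on_plane(c,[[319.7,183.6]],.15,True)[0]
# pourer cross check: pourer flat top disc centre: crop cols 132..252 rows 165..283 (body top, z=.178)
_,_,c=ld("pourer"); P2=on_plane(c,[[260+192*.3,120+224*.3]],.178,True)[0]
print("pourer",P,P2,"mouth",M)
# scene check: nozzle tip height from scene camera crops
move_to([P[0],P[1],.26],down(0)); 
c=calibration("wrist"); sleep(.2); s=state(); print(s["position"],s["force"])
movel([P[0],P[1],.1575],vel=.08); sleep(.2); s=state(); print(s["position"],s["force"])
p,d=grab_frame("wrist"); q,_=grab_frame("scene")
cv2.imwrite("pics/c.png",np.hstack([cv2.resize(p[80:400,160:480],(400,400)),cv2.resize(q[110:230,250:370],(400,400),interpolation=cv2.INTER_CUBIC)])[...,::-1])
E
```

```text
pourer [0.49837189 0.09649844] [0.49867095 0.09755642] mouth [0.51860076 0.25464634]
[0.49841408 0.09735039 0.25990113] [ 0.28890937  0.26160264 -0.12875486]
[0.49861931 0.09652601 0.15790578] [-0.93299499 -0.10136813 -0.14284078]
```

View pics/c.png

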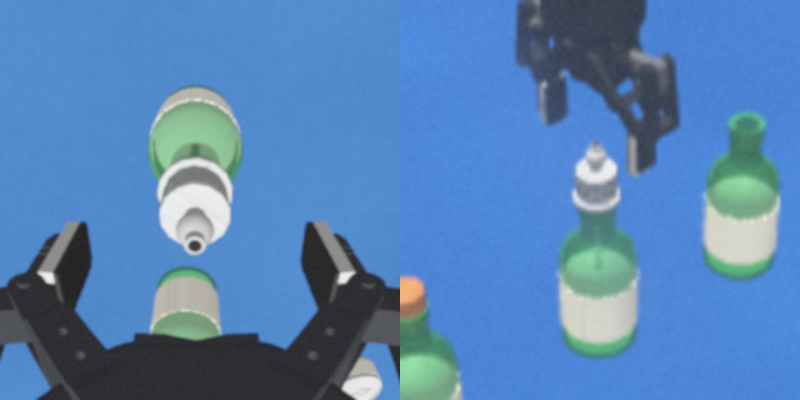

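```bash
cat >> h.py <<'E'
def proj(cal,P,fish=False):
    P=np.atleast_2d(P); v=R.from_rotvec(cal["rotation"]).inv().apply(P-cal["xyz"]); f=200/np.tan(np.radians(cal["vfov"]/2))
    x,y,z=v[:,0],-v[:,1],-v[:,2]
    if fish:
        r=np.hypot(x,y); th=np.arctan2(r,z); return np.c_[cal["cx"]+f*th*x/r,cal["cy"]+f*th*y/r]
    return np.c_[cal["cx"]+f*x/z,cal["cy"]+f*y/z]
E
python3 - <<'E'
from h import *
s=state(); x,y,z=s["position"]; c=calibration("scene"); w=calibration("wrist")
pts=[[x,y,.202],[x,y,.178],[x,y,.15],[x,y,.0],[x-.0425,y,z+.013],[x+.0425,y,z+.013],[.5186,.2546,.15]]
a=proj(c,pts); print("scene crop",((a-[250,110])*400/120+[400,0]).round())
b=proj(w,pts,True); print("wrist crop",((b-[160,80])*400/320).round())
E
```

```text
scene crop [[596. 144.]
 [597. 170.]
 [598. 198.]
 [600. 336.]
 [559. 154.]
 [636. 201.]
 [749. 123.]]
wrist crop [[ 195.  246.]
 [ 195.  217.]
 [ 195.  191.]
 [ 196.  120.]
 [ 105.  209.]
 [ 286.  209.]
 [ 239. -127.]]
```

Both projections of the pourer agree to within a few pixels. The open finger ends look about 30 mm higher than expected, though, so I'll part-close without contact and look again.

Run:
```python
from h import *
set_gripper(.046); s=state(); print(s["width"],s["position"],s["t"])
w=calibration("wrist"); p,d=grab_frame("wrist"); q,dq=grab_frame("scene"); c=calibration("scene")
cv2.imwrite("pics/d.png",np.hstack([cv2.resize(p[80:400,160:480],(400,400)),cv2.resize(q[110:230,250:370],(400,400),interpolation=cv2.INTER_CUBIC)])[...,::-1])
x,y,z=s["position"]
for h in (0,.019):
  pts=[[x-.023,y,z+h],[x+.023,y,z+h]]
  print(h,((proj(c,pts)-[250,110])*400/120+[400,0]).round().tolist(),((proj(w,pts,True)-[160,80])*400/320).round().tolist())
```

```text
0.046116878837874624 [0.4983453  0.09650832 0.15747826] 7.7167
0 [[577.0, 178.0], [618.0, 203.0]] [[149.0, 197.0], [242.0, 197.0]]
0.019 [[576.0, 158.0], [618.0, 184.0]] [[144.0, 215.0], [246.0, 215.0]]
```

View pics/d.png

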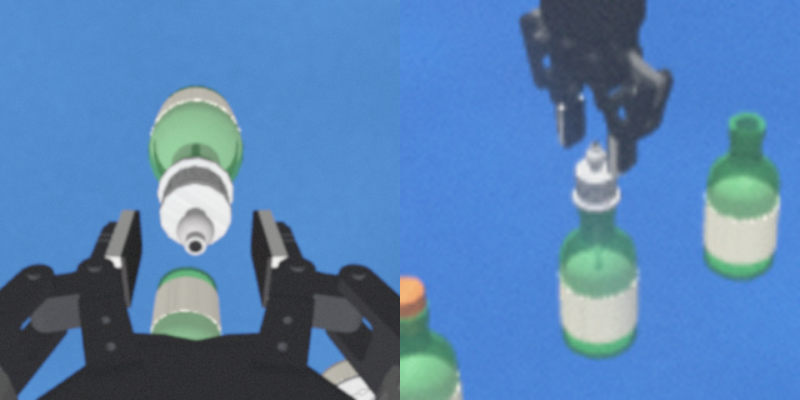

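Run:
```python
from h import *
s=state(); print(s["position"])
for n,fish in(("scene",0),("wrist",1)):
    c=calibration(n); p,d=grab_frame(n)
    v,u=np.mgrid[0:400,0:640]; uv=np.c_[u.ravel(),v.ravel()]
    r=rays(c,uv,bool(fish)); ax=R.from_rotvec(c["rotation"]).apply([0,0,-1.]); k=d.ravel()/(r@ax)
    W=c["xyz"]+r*k[:,None]; ok=d.ravel()>0
    rel=W-s["position"]; g=p.reshape(-1,3).astype(int)
    dark=(g.max(1)<75)&ok&(abs(rel[:,1])<.03)&(abs(rel[:,0])<.06)&(abs(rel[:,2])<.09)
    Z=W[dark]
    for lo in np.arange(.15,.24,.006):
        q=Z[(Z[:,2]>=lo)&(Z[:,2]<lo+.006)]
        if len(q)>3: print(n,lo.round(3),len(q),q[:,:2].min(0).round(3),q[:,:2].max(0).round(3), "inner x", np.sort(q[:,0]-s["position"][0])[[np.abs(q[:,0]-s["position"][0]).argmin()*0]].round(3), abs(q[:,0]-s["position"][0]).min().round(3))
    t=(abs(rel[:,0])<.006)&(abs(rel[:,1])<.012)&(W[:,2]>.12)&ok; print("nozzle top z",n,W[t][:,2].max() if t.any() else None)
```

```text
[0.49836896 0.09649075 0.15749229]
nozzle top z scene 0.29822075055671693
wrist 0.192 69 [0.475 0.09 ] [0.522 0.109] inner x [-0.024] 0.022
wrist 0.198 278 [0.463 0.089] [0.534 0.109] inner x [-0.035] 0.0
wrist 0.204 274 [0.463 0.089] [0.534 0.109] inner x [-0.035] 0.022
wrist 0.21 320 [0.463 0.089] [0.535 0.109] inner x [-0.036] 0.022
wrist 0.216 360 [0.462 0.089] [0.534 0.11 ] inner x [-0.036] 0.022
wrist 0.222 270 [0.463 0.089] [0.534 0.109] inner x [-0.036] 0.022
wrist 0.228 319 [0.455 0.092] [0.541 0.111] inner x [-0.043] 0.022
wrist 0.234 1027 [0.445 0.103] [0.553 0.112] inner x [-0.053] 0.023
nozzle top z wrist 0.2816134753458734
```

Run:
```python
from h import *
s=state(); n="wrist"; c=calibration(n); p,d=grab_frame(n)
v,u=np.mgrid[0:400,0:640]; uv=np.c_[u.ravel(),v.ravel()]
r=rays(c,uv,True); ax=R.from_rotvec(c["rotation"]).apply([0,0,-1.]); W=(c["xyz"]+r*(d.ravel()/(r@ax))[:,None]).reshape(400,640,3)
C=lambda a,b:(int(b*.8+80),int(a*.8+160))
for nm,a,b in (("nozzle",195,238),("flat top",175,215),("collar edge",165,190),("Lstrip tip",130,215),("Lstrip mid",122,238),("Lstrip end",116,260),("Linner tip",138,225),("Linner low",130,280),("Rstrip tip",264,215),("table",60,60)):
    print(nm,W[C(a,b)].round(4),p[C(a,b)])
t=W.reshape(-1,3)-s["position"]; m=(abs(abs(t[:,0])-.026)<.006)&(abs(t[:,1])<.02)&(t[:,2]>-.02)&(t[:,2]<.08)
print("lowest finger pts rel z",np.sort(t[m][:,2])[:200:10].round(4))
```

```text
nozzle [0.4983 0.1007 0.2022] [204 205 205]
flat top [0.4894 0.0979 0.1784] [238 239 239]
collar edge [0.4841 0.1037 0.1643] [141 144 143]
Lstrip tip [0.4732 0.1086 0.199 ] [141 143 140]
Lstrip mid [0.4727 0.1087 0.2162] [143 145 142]
Lstrip end [0.4722 0.1063 0.2266] [239 239 238]
Linner tip [0.4752 0.1021 0.1953] [41 42 47]
Linner low [0.4759 0.0959 0.2237] [36 35 39]
Rstrip tip [0.5249 0.1086 0.199 ] [141 142 140]
table [0.3786 0.1528 0.0004] [ 84 143 209]
lowest finger pts rel z [0.0319 0.0335 0.0339 0.0342 0.0347 0.0349 0.0355 0.0358 0.036  0.0364
 0.0368 0.0371 0.0372 0.0376 0.0378 0.0379 0.0382 0.0384 0.0386 0.0388]
```

Depth shows the finger ends sit about 33 mm behind the reported TCP, at z 0.19 to 0.20. The nozzle (0.202) and table (0.000) readings confirm the depth is right. I'll use the measured offset: go lower, then grip.

Run:
```python
from h import *
set_gripper(.056)
print(movel([.4985,.0965,.1245],vel=.05,f_stop=5)); sleep(.2); s=state(); print(s["position"],s["force"])
set_gripper(0.0); s=state(); print(s["width"],s["gripper_force"],s["force"],s["t"])
p,d=grab_frame("wrist"); q,_=grab_frame("scene")
cv2.imwrite("pics/e.png",np.hstack([cv2.resize(p[80:400,160:480],(400,400)),cv2.resize(q[110:230,250:370],(400,400),interpolation=cv2.INTER_CUBIC)])[...,::-1])
```

```text
False
[0.49883921 0.09653384 0.12497431] [-1.10477755 -0.32911269  0.18677722]
0.028990495308404637 59.37098443508148 [-0.1323065   0.54713262  3.9711391 ] 9.6
```

View pics/e.png

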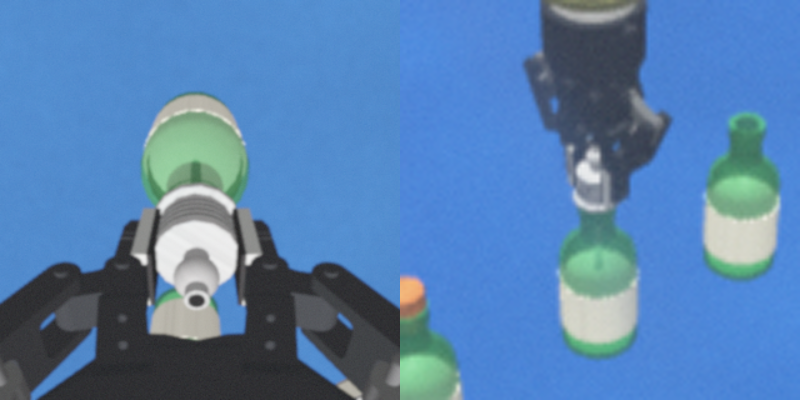

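The pads hold the knurled body just above the collar, in both views. Next: lift, move above the open mouth, and look at the tube end against the mouth.

Run:
```python
from h import *
movel([.4985,.0965,.150],vel=.03); s=state(); print(s["force"],s["width"])
movel([.4985,.0965,.232],vel=.12); print(state()["force"])
movel([.5186,.2546,.232],vel=.15); sleep(.4)
s=state(); print(s["position"],s["width"],s["force"],s["t"])
c=calibration("wrist"); p,d=grab_frame("wrist"); np.savez("w_ins.npz",p=p,d=d,**c); q,_=grab_frame("scene"); c2=calibration("scene")
pe=np.array([*s["position"][:2],.15+.107-.075])
print("tube end proj wrist",proj(c,[pe],True),"mouth",proj(c,[[.5186,.2546,.15]],True))
cv2.imwrite("pics/f.png",np.hstack([cv2.resize(p[120:260,250:390],(500,500),interpolation=cv2.INTER_CUBIC),cv2.resize(q[90:290,250:370],(300,500),interpolation=cv2.INTER_CUBIC)])[...,::-1])
```

```text
[-0.47541192 -0.76448642 -2.01648203] 0.029231517703087222
[-0.19783349  0.30663893 -2.42021702]
[0.51866937 0.25433338 0.23209456] 0.02921445344251191 [ 0.18514336  0.85589234 -1.1683169 ] 13.1417
tube end proj wrist [[316.34086005 210.11121868]] mouth [[316.29907543 197.02325632]]
```

View pics/f.png

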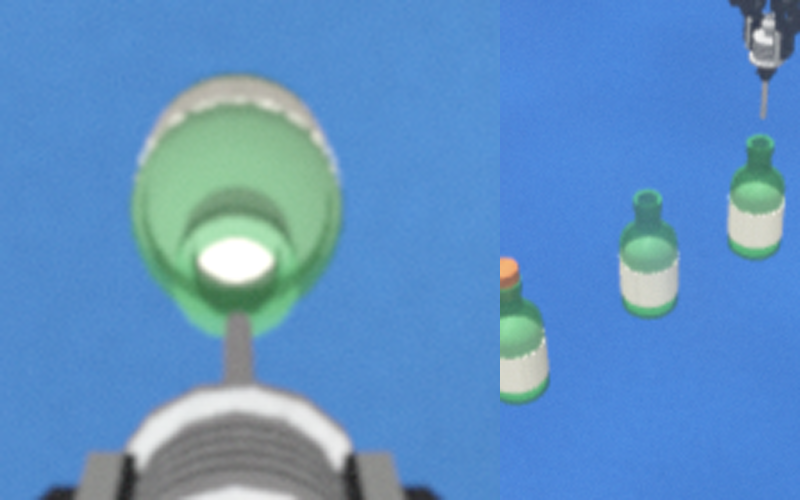

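Tube end at crop (238,316); mouth lip around (237,262). I'll use depth to fit the lip ring and the body.

Run:
```python
from h import *
for n in("mouth","ins"):
    p,d,c=ld(n); v,u=np.mgrid[0:400,0:640]; r=rays(c,np.c_[u.ravel(),v.ravel()],True); ax=R.from_rotvec(c["rotation"]).apply([0,0,-1.])
    W=c["xyz"]+r*(d.ravel()/(r@ax))[:,None]; near=np.linalg.norm(W[:,:2]-[.5186,.2546],axis=1)<.03
    m=near&(abs(W[:,2]-.15)<.0025); P=W[m,:2]
    (cx,cy),rr=cv2.minEnclosingCircle(P.astype(np.float32)); print(n,m.sum(),cx,cy,rr,P.mean(0),P.min(0),P.max(0))
    if n=="ins":
        m=near&(W[:,2]>.176)&(W[:,2]<.225)&(np.linalg.norm(W[:,:2]-[.5186,.2546],axis=1)<.012); Q=W[m]
        for lo in np.arange(.176,.225,.007):
            q=Q[(Q[:,2]>=lo)&(Q[:,2]<lo+.007)]
            if len(q): print(lo.round(3),len(q),q[:,:2].mean(0),q[:,:2].min(0),q[:,:2].max(0))
```

```text
mouth 545 0.5179368853569031 0.25416526198387146 0.01601461134850979 [0.51804702 0.25423236] [0.50230315 0.23856983] [0.53358073 0.26945325]
ins 538 0.5180333852767944 0.2542703449726105 0.0159392561763525 [0.51802217 0.25568595] [0.50357983 0.23956462] [0.53304265 0.26954063]
0.183 22 [0.51869122 0.25726996] [0.51540791 0.25530454] [0.52143215 0.25835632]
0.19 28 [0.51806785 0.25713871] [0.51546305 0.25520593] [0.52136814 0.25856461]
0.197 33 [0.51866408 0.25744908] [0.51560852 0.25593163] [0.52131466 0.25856124]
0.204 32 [0.51839805 0.25734948] [0.51567189 0.25606123] [0.52122882 0.25818688]
0.211 34 [0.51851592 0.25751607] [0.51579274 0.25644829] [0.52117027 0.2584473 ]
0.218 12 [0.51832202 0.25764329] [0.51586226 0.25596802] [0.52110168 0.25854212]
```

Run:
```python
from h import *
X,Y=.5182,.2531
movel([X,Y,.232],vel=.03); 
print(movel([X,Y,.154],vel=.06,f_stop=6)); s=state(); print(s["position"],s["force"])
if s["position"][2]<.157:
    print(movel([X,Y,.119],vel=.025,f_stop=14)); s=state(); print(s["position"],s["force"],s["width"]); sleep(.3); s=state(); print(s["force"],s["t"])
c=calibration("wrist"); p,d=grab_frame("wrist"); np.savez("w_seat.npz",p=p,d=d,**c)
q,_=grab_frame("scene"); cv2.imwrite("pics/g.png",np.hstack([cv2.resize(p[80:400,160:480],(400,400)),cv2.resize(q[90:210,290:410],(400,400),interpolation=cv2.INTER_CUBIC)])[...,::-1])
```

```text
False
[0.51853926 0.25322841 0.15457466] [-0.09930729 -0.36726112 -0.73554361]
True
[0.51856457 0.25320423 0.12497631] [1.86865756 0.76217219 2.98473582] 0.028908267107879276
[2.3217888  0.7543076  5.18348192] 16.3083
```

View pics/g.png

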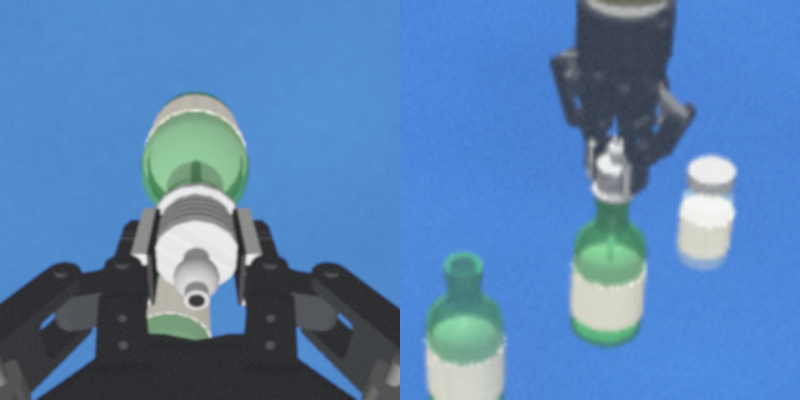

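Seated: the TCP is at the same height it had over the first bottle (0.125), with the collar on the lip. I'll press once more, release, verify and go to the cap.

```bash
cat >> h.py <<'E'
def cloud(n="wrist"):
    fish=n=="wrist"; c=calibration(n); p,d=grab_frame(n); v,u=np.mgrid[0:400,0:640]; r=rays(c,np.c_[u.ravel(),v.ravel()],fish)
    ax=R.from_rotvec(c["rotation"]).apply([0,0,-1.]); return p,d,c["xyz"]+r*(d.ravel()/(r@ax))[:,None]
def disc(W,c0,r,z,tol=.0015):
    P=W[(np.linalg.norm(W[:,:2]-c0,axis=1)<r)&(abs(W[:,2]-z)<tol)]
    (x,y),rr=cv2.minEnclosingCircle(P[:,:2].astype(np.float32)); return len(P),round(x,4),round(y,4),round(rr,4),P.mean(0).round(4)
E
python3 - <<'E'
from h import *
X,Y=.5185,.2532
print(movel([X,Y,.119],vel=.02,f_stop=10)); s=state(); print(s["position"],s["force"])
set_gripper(.056); movel([X,Y,.18],vel=.06); movel([X,Y,.235],vel=.15); sleep(.3)
p,d,W=cloud(); np.savez("cl.npz",W=W)
print("body top",disc(W,[.518,.2543],.02,.178)); print("nozzle",disc(W,[.518,.2543],.008,.202))
move_to([.5315,-.3065,.15],down(0)); sleep(.3)
p,d,W=cloud(); print("cap top",disc(W,[.5315,-.3065],.03,.036)); print(state()["t"],state()["position"])
E
```

```text
True
[0.51904832 0.25349826 0.12494863] [-1.78000544 -0.40600286  5.65255818]
body top (800, 0.5192, 0.2546, 0.0162, array([0.5192, 0.2572, 0.1784]))
nozzle (94, 0.5188, 0.2527, 0.0034, array([0.5189, 0.2545, 0.2025]))
cap top (611, 0.5313, -0.3063, 0.015, array([ 0.5315, -0.3061,  0.036 ]))
21.3083 [ 0.53172305 -0.30616315  0.15009141]
```

The pourer stands at its seat: body top z 0.178, centre (0.519,0.2546). Now grip the cap.

Run:
```python
from h import *
X,Y=.5315,-.3062
movel([X,Y,.03],vel=.15); print(movel([X,Y,-.023],vel=.05,f_stop=4)); sleep(.2); print(state()["position"],state()["force"])
set_gripper(0.); s=state(); print(s["width"],s["gripper_force"],s["position"])
movel([X,Y,.05],vel=.08); movel([X,Y,.24],vel=.2); sleep(.3); s=state(); print(s["width"],s["position"],s["force"],s["t"])
p,d,W=cloud(); x,y,z=s["position"]
t=W-s["position"]; m=(np.hypot(t[:,0],t[:,1])<.022)&(abs(t[:,2])<.1); 
print("cap top candidates",np.histogram(t[m][:,2],bins=np.arange(.0,.1,.004)))
cv2.imwrite("pics/i.png",cv2.resize(p[80:400,160:480],(500,500))[...,::-1])
```

```text
False
[ 0.53175711 -0.30639788 -0.02258472] [ 0.41176473 -0.07643266 -0.53667369]
0.03030173847092009 59.3973408266902 [ 0.5317985  -0.30643464 -0.02256927]
0.030598661994332012 [ 0.53118291 -0.30597455  0.23904478] [-0.72742282 -0.24944379  0.03305092] 26.4833
cap top candidates (array([   0,    0,    0,    0,    0,   37,  111,  172,  221,  304,  274,
        374,  389,  589, 2812,  213,  300,  389,  126,   47,   74,  101,
         35,    2]), array([0.   , 0.004, 0.008, 0.012, 0.016, 0.02 , 0.024, 0.028, 0.032,
       0.036, 0.04 , 0.044, 0.048, 0.052, 0.056, 0.06 , 0.064, 0.068,
       0.072, 0.076, 0.08 , 0.084, 0.088, 0.092, 0.096]))
```

View pics/i.png

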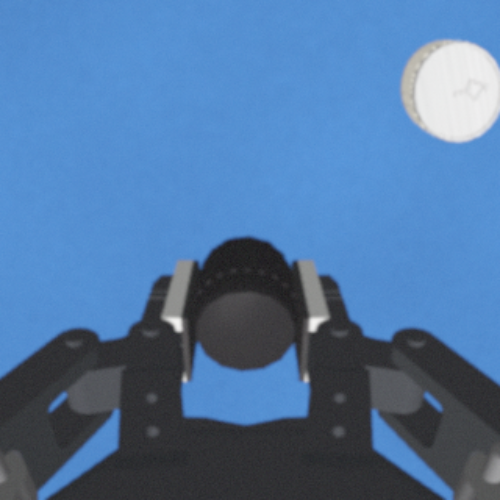

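The cap is gripped upright, its top 58.6 mm above the reported TCP. Move above the pourer, check the centring, then press.

Run:
```python
from h import *
X,Y=.5189,.2545
movel([X,Y,.24],vel=.25); sleep(.4); s=state(); 
p,d,W=cloud(); t=disc(W,s["position"][:2],.02,s["position"][2]+.0586,.002); print(s["position"],"cap top",t)
off=np.array([t[1],t[2]])-s["position"][:2]; print("off",off)
off=np.clip(off,-.002,.002)
x,y=np.array([X,Y])-off
movel([x,y,.186],vel=.08); sleep(.2); f0=state()["force"][2]
print(movel([x,y,.173],vel=.03,f_stop=4)); s=state(); print(s["position"],s["force"])
if s["position"][2]<.1745:
    print(movel([x,y,.1515],vel=.02,f_stop=15)); s=state(); print(s["position"],s["force"]-[0,0,f0]); sleep(.3); s=state(); print(s["position"],s["force"],s["width"],s["t"],f0)
```

```text
[0.51896709 0.25435938 0.24000995] cap top (2706, 0.5189, 0.2563, 0.0189, array([0.5192, 0.2558, 0.2986]))
off [-6.70877268e-05  1.94061956e-03]
False
[0.51883092 0.25251081 0.17275738] [ 0.00185181  0.04541831 -0.91438006]
True
[0.51879663 0.25312884 0.15537992] [-1.8017189   1.579278    6.01909904]
[0.51872834 0.25319044 0.15541108] [-1.36382312  0.11669914  4.7087746 ] 0.030441053011769095 32.125 -0.4104997389176037
```

The TCP stopped at z = 0.1554, which is exactly the predicted home height. Now raise the steady press to about 10 N.

Run:
```python
from h import *
s=state(); x,y,_=s["position"]; x,y=.5188,.2531; z=.1552
for i in range(14):
    movel([x,y,z],vel=.02); sleep(.35); fs=[]
    for _ in range(5): fs.append(state()["force"]); sleep(.04)
    f=np.mean(fs,0); print(round(z,4),f.round(2),state()["position"].round(4))
    if f[2]>9.8: break
    z-=.0004
sleep(.5); s=state(); print(s["force"],s["width"],s["gripper_force"],s["t"])
p,d,W=cloud("scene"); 
q=p[90:210,290:410]; w,_,W2=cloud(); print("cap top",disc(W2,[.5188,.254],.018,.214,.003))
cv2.imwrite("pics/j.png",np.hstack([cv2.resize(w[80:400,160:480],(400,400)),cv2.resize(q,(400,400),interpolation=cv2.INTER_CUBIC)])[...,::-1])
```

```text
0.1552 [-2.03  1.11  5.03] [0.5188 0.2532 0.1554]
0.1548 [-2.32  0.3   7.22] [0.519  0.2533 0.1554]
0.1544 [-2.74  0.27  8.9 ] [0.5191 0.2533 0.1554]
0.154 [-3.13  0.02 11.23] [0.5193 0.2533 0.1554]
[-3.51819045 -0.69185618 11.29371151] 0.030279198351902535 60.49402395263314 35.8583
cap top (2884, 0.5189, 0.2543, 0.0179, array([0.5194, 0.2551, 0.2139]))
```

View pics/j.png

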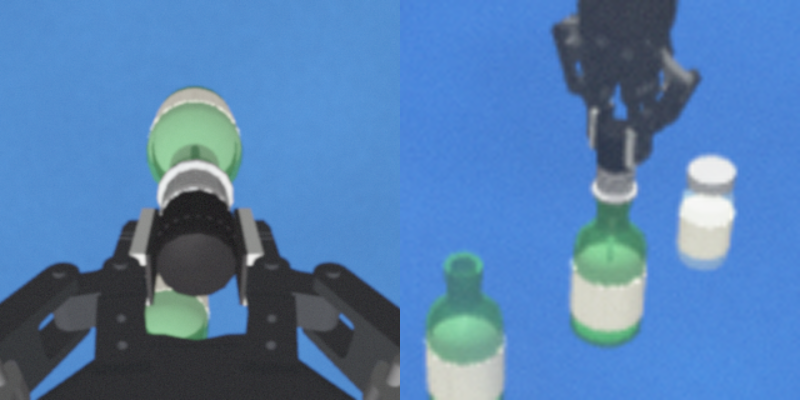

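The cap sits home: its top is at 0.2139 against an expected 0.214. The bottles are upright and the press holds steady at about 11 N.

```bash
python3 -c "
from station import *
print(hand_in())"
```

```text
the job is handed in; nothing more can be done
None
```

The job is handed in at about 36 s of the 72 s allowed: the pourer is seated in the open bottle and the snap cap is home on its spout, still held by the gripper at about 11 N; `hand_in()` returned no verdict, so I don't have the judge's result.

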